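# Wedge the sample bay's gate shut

### The job

Swing the little gate of the sample bay fully shut and slide the red wedge, thin end first, from outside under the free half of the gate (the half away from its hinge) and tap it in until it lifts the gate by about 3 mm and stays jammed there with the gate shut. Leave the wedge in place, let go of everything, and do not disturb the jars in the bay or the clay cup.

Things in the scene. Friction and masses are not known exactly. Their poses are not given: they have to be found in the camera images.
- bay: Sample bay: low dark wooden fence screwed to the table, 0.24 m deep and 0.26 m wide outside, boards 70 mm high, two front posts 96 mm high. Origin on the table at the middle of its front opening, in the plane of the shut gate's outer face; x points into the bay, y to its left (hinge side), z up. The wedge comes from the -x side. The front faces of the posts stand 3 mm out from the origin plane.
- gate_swing (a joint): Swing of the gate in rad: 0 shut (on its stop), up to 1.3; grows as the free end swings outward (to -x of the bay, toward the robot). Light hinge with a little friction: the gate stays where it is left. The gate is a panel, white frame with blue infill, 200 mm wide, 16 mm thick; its lower edge hangs 13 mm above the table, its top edge is at 85 mm. The hinge axis is vertical, in the plane of the gate's outer face.
- gate_lift (a joint): How far the gate has been raised on its hinge pin, in m: 0 at rest, at most 0.008. The gate's weight (4.6 N) and a spring of 800 N/m press it down, so a jammed wedge carries 5.5 to 8 N and pushing it in takes up to about 15 N.
- gate_hinge (a point): Point on the gate's hinge axis, at the bay's left post, 13 mm above the table; 104 mm to +y of the bay's origin.
- gate_end (a point): Lower outer corner of the gate's free end, 204 mm from the hinge axis, 13 mm above the table at rest; moves with the gate.
- wedge: Loose red door wedge, 160 mm long, 36 mm wide, 26 mm thick at the heel (three black ribs on top) and 4 mm at the thin end, straight slope between; 90 g. Lies flat with its level sole on the table. Origin at the centre of its sole; x points to the thin end, z up. The slope touches the 13 mm gap when the thin end is 65 mm beyond the gate's outer face; every further 7.3 mm raises the gate 1 mm (3 mm: thin end 87 mm in). Good grip: across its width, 20 to 25 mm from the heel end.
- wedge_tip (a point): Middle of the wedge's thin end, 2 mm above the sole, 80 mm to +x of its origin.
- wedge_heel (a point): Middle of the wedge's heel face, 13 mm above the sole, 80 mm to -x of its origin.
- red_lid_jar: Loose jar with a red lid, 60 mm across, 86 mm high, standing at the back of the bay; bystander. Origin at the centre of its foot.
- spice_jar: Loose slim spice jar with a dark cap, 41 mm across, 105 mm high, standing at the back of the bay; bystander. Origin at the centre of its foot.
- clay_cup: Loose brown clay cup with a handle, 68x100 mm, 78 mm high, standing right of the bay; bystander. Origin at the centre of its foot.

How it is judged:
At the end, for the whole second after the job is handed in: Gate shut (within 0.06 rad), still and raised over 1 mm by the wedge, which bears on it with over 2 N; wedge at rest, flat (0.15 rad), under the gate's free half (centre at most 10 mm past the bay's middle), thin end 30 mm or more inside, heel 20 mm or more outside (value of joint gate_swing below 0.06 rad and value of joint gate_lift above 0.001 m and contact force between wedge and gate_swing above 2 N and x of wedge_tip in the frame of bay above 0.03 m and x of wedge_heel in the frame of bay below -0.02 m and y of wedge in the frame of bay below 0.01 m and angle between wedge's own z axis and vertical below 0.15 rad and linear speed of wedge below 0.01 m/s and velocity of joint gate_swing below 0.05 rad/s); the robot touches nothing.
It fails at once if the jar with the red lid is pushed more than 30 mm or tipped over 0.5 rad (distance of red_lid_jar from where it was at the start of the episode above 0.03 m or angle between red_lid_jar's own z axis and vertical above 0.5 rad).
It fails at once if the spice jar is pushed more than 30 mm or tipped over 0.5 rad (distance of spice_jar from where it was at the start of the episode above 0.03 m or angle between spice_jar's own z axis and vertical above 0.5 rad).
It fails at once if the clay cup is pushed more than 30 mm or tipped over 0.5 rad (distance of clay_cup from where it was at the start of the episode above 0.03 m or angle between clay_cup's own z axis and vertical above 0.5 rad).
It also fails if it takes over 69 s, if anything falls off the work surface, if the arm or the gripper's body presses on something with over 40 N, if the wrist force passes 120 N, or if a joint passes its speed limit or range.

### The arm

A 7-joint arm with a two-finger parallel gripper is mounted at the origin on a cart in front of the work surface, level with it; the furniture and walls round the work are solid. World frame = base frame: x ahead of the robot, y to its left, z up, the work surface at z = 0. Lengths are in m, angles in rad, forces in N, time in s.
With the tool pointing down it reaches from about 0.35 to 0.9 m from the base axis. Payload 8.1 kg.
Tool frame: the origin (TCP) lies at the very end of the fingers, on their centre line; the grasp point (between the pads) lies arm.hold_point_z behind it (arm.hold_point_z is the distance from the TCP to the grasp point, in m); z points along the fingers, y is the line along which they close (so a half turn about z gives the same grasp; the last joint's range is limited). The gripper opens to 92 mm and grips with 3 to 60 N. Pads are 19 mm wide; open, the fingers measure 130 mm over their backs; the gripper's body (75 mm by 190 mm) begins 47 mm behind the grasp point.
Start: joints at [-1.325, 0.434, 0.025, 1.573, -0.012, 1.134, -0.075], TCP at [0.214, 0.587, 0.227] pointing down, gripper open.
Joint ranges: [-2.62, 2.62], [-0.44, 2.09], [-1.27, 1.32], [0.08, 2.57], [-1.32, 4.46], [0.12, 2], [-2.74, 2.74]. Speed limits (rad/s): [2.22, 2.22, 3.01, 3.01, 3.14, 3.14, 3.14].

### API

Orientations are given as a rotation vector (axis times angle).
In Python, from cell import arm, vision, job, cut_out gives the robot as it stands. The module is installed in compiled form; this text tells all that it offers.
- The arm moves only by the tool play_rows, never from a script. Its argument "increments" is text: rows parted by semicolons, each of 5 numbers parted by spaces: the shift along the tool's x, y, z in cm, then the turn about the tool's z in degrees, then the opening, from -1 (shut) to 1 (fully open), so that 0 is half open. A call has 1 to 5 rows; each row shifts and turns the commanded pose from where the row before left it, along the tool's axes as they then stand; what a row does not reach is not made up. A row lasts 1/12 s, in which the tool goes at most 41.7 mm and 7.16 degrees, less where a joint would pass 70% of its speed; a pose out of reach is approached as far as the arm can. A call is refused whole if a number of a shift passes 4.17 or a number of a turn 7.16, either way. A call with a gripper value outside its range is refused whole. The fingers move at their own pace and stop on an object; "grip_force" is the grip in N (left out, the last holds). Time passes only in rows, so rows that do not move let the fingers close. It gives the time, the measured TCP pose, the force, the opening and the grip force at its end, in the units of the state.
- arm.observe(): the state, without advancing time (a new reading comes with each control period).
- vision.get_image(name): name is "side" or "top"; returns a dict with "frame" (400x640x3 uint8, red, green, blue), "z_map" (400x640 float32, m along the optical axis (not along the pixel's ray), 0 where there is no reading), "mtx" (3x3 intrinsics, pixels), "cam_to_world" (4x4, takes a point from camera to world coordinates). Camera axes: x right, y up, looking along -z (the intrinsics and any distortion apply to the point x, -y, -z); pixel columns grow to the right and rows downward; lengths in m; the calibration is good to about 2 mm. A picture is of the moment at which its call begins.
- job.sign_off(): hands the job in; it is judged then, once.
Trained networks look in a picture, given as the dict that the camera call returned (one of the last four; its "shot" number tells which), for a name from the list of things; names that differ only in an ending like _2 or _b are one class to them, and where a whole thing is asked for, a point or a joint stands for the part that bears it (a point fixed in the world has none). Each returns a list of dicts, best first, with "confidence" (0 to 1); they miss things now and then, are a little off and sometimes report something else, mostly with a low value. They report only what shows in the picture. A call takes as long as a camera call.
- cut_out(query, picture): "mask" (400x640 bool, what is visible of it) and "point" ([row, column] in pixels, amid what is visible of it).
The state is a dict: "clock": time; "joints": joint angles; "dq": joint speeds; "joint_efforts": joint torques, N m; "position": TCP position; "ee_rot": TCP orientation; "force": force on the tool from outside, world axes, zero at the start; "ft_torque": the same for the moment, N m; "width": opening from 0.0 (shut) to 1.0 (fully open); "gripper_force": force on a finger pad.
Only numpy, scipy, OpenCV 4.12 (cv2) and the standard library are available. Lean on these libraries where they do the work, as an engineer would, in place of code of your own. Each camera call takes 0.05 s, during which the arm holds its last target. There are 200 camera calls.

## Working session

There is one attempt and no reset: what is moved stays moved. The work goes in short steps, Python scripts to look and compute and a tool call to move; the robot and the scene stay as the last step left them, time stands still between calls to the robot, and variables do not carry over. Pictures are saved under pics/ and viewed, at most 10 in all, crops included, and the job is handed in when it is done.

Besides the shell and the picture viewer there is one more tool, called after "Emit:" by a JSON object that holds its "fn" and its "kwargs", one argument or row to a line. play_rows: Moves the arm, as the interface text tells. Its arguments: {"type":"object","properties":{"increments":{"type":"string"},"grip_force":{"type":"number"}},"required":["increments"]}

```bash
mkdir -p pics; cat > h.py <<'E'
import numpy as np, cv2
from cell import arm, vision, job, cut_out
from scipy.spatial.transform import Rotation as R
def cloud(p):
    z=p["z_map"]; K=p["mtx"]; v,u=np.mgrid[0:400,0:640]
    c=np.stack([(u-K[0,2])/K[0,0]*z,-(v-K[1,2])/K[1,1]*z,-z],-1)
    T=p["cam_to_world"]; w=c@T[:3,:3].T+T[:3,3]; w[z==0]=np.nan
    return w
def save(p,n): cv2.imwrite(f"pics/{n}.png",p["frame"][...,::-1])
E
python3 - <<'E'
from h import *
print(arm.observe(),arm.hold_point_z)
ps={}
for n in("top","side"):
    p=vision.get_image(n); save(p,n+"0"); w=cloud(p)
    np.savez(f"{n}0.npz",w=w,f=p["frame"])
    for q in("bay","gate_swing","wedge","red_lid_jar","spice_jar","clay_cup","gate_end","wedge_tip"):
        for d in cut_out(q,p)[:1]:
            m=w[d["mask"]]; m=m[~np.isnan(m[:,0])]
            print(n,q,round(d["confidence"],2),d["point"],len(m),np.percentile(m,[2,50,98],axis=0).round(3).tolist() if len(m) else 0)
            if q in("wedge","gate_swing"): np.save(f"{n}_{q}.npy",d["mask"])
E
```

```text
{'clock': 0.0, 'joints': array([-1.32460761,  0.43519748,  0.02502066,  1.57407657, -0.01158574,
        1.13395887, -0.07514385]), 'dq': array([-0.00074859,  0.00066775,  0.00014464,  0.00056228, -0.00108127,
       -0.00077956,  0.00032157]), 'joint_efforts': array([-3.70688440e-04, -6.67835212e+01,  9.85361896e-01, -3.14462543e+01,
       -6.04261877e-02,  4.28035890e-02,  1.89756834e-04]), 'position': array([0.213517  , 0.5868823 , 0.22596929]), 'ee_rot': array([-5.45320176e-01, -3.09380848e+00,  2.34486553e-03]), 'force': array([-0.15320986,  0.53974774,  0.36234604]), 'ft_torque': array([ 0.00659224,  0.01054676, -0.03652026]), 'gripper_force': 0.0, 'width': 1.0041649267567538} 0.0188
top bay 0.66 [96.7, 255.1] 4659 [[0.495, -0.024, 0.002], [0.769, 0.14, 0.067], [0.862, 0.254, 0.095]]
top gate_swing 0.67 [208.9, 264.1] 788 [[0.48, 0.032, 0.018], [0.542, 0.108, 0.083], [0.603, 0.184, 0.086]]
top wedge 0.77 [251.4, 399.4] 1221 [[0.414, -0.25, -0.001], [0.479, -0.208, 0.014], [0.553, -0.164, 0.025]]
top red_lid_jar 0.59 [114.9, 251.1] 747 [[0.733, 0.145, 0.018], [0.751, 0.168, 0.0
[... 638 characters left out ...]
537, 0.093, 0.056], [0.609, 0.178, 0.087]]
side wedge 0.97 [261.5, 282.0] 1093 [[0.411, -0.256, 0.003], [0.471, -0.221, 0.015], [0.55, -0.169, 0.027]]
side red_lid_jar 0.78 [141.1, 359.4] 697 [[0.735, 0.144, 0.005], [0.757, 0.155, 0.056], [0.789, 0.196, 0.088]]
side spice_jar 0.58 [151.1, 383.4] 427 [[0.772, 0.037, 0.039], [0.785, 0.045, 0.081], [0.809, 0.069, 0.107]]
side clay_cup 0.84 [264.5, 401.2] 1352 [[0.658, -0.354, 0.0], [0.693, -0.304, 0.044], [0.724, -0.259, 0.076]]
side gate_end 0.66 [161.3, 285.1] 1248 [[0.479, 0.03, 0.001], [0.537, 0.094, 0.055], [0.609, 0.183, 0.087]]
side wedge_tip 0.67 [260.3, 281.3] 1127 [[0.412, -0.256, 0.003], [0.471, -0.22, 0.014], [0.553, -0.168, 0.026]]
```

View pics/top0.png

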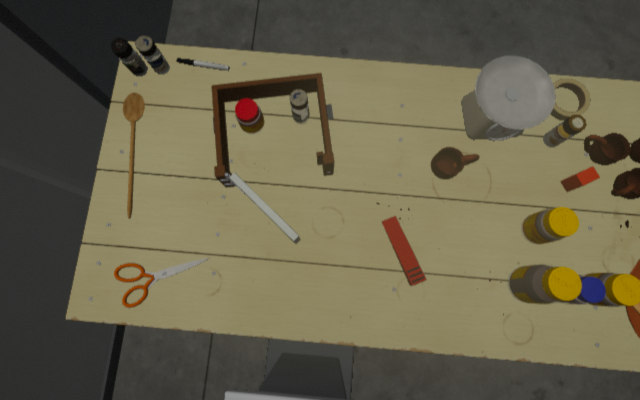

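```bash
python3 - <<'E'
import numpy as np,cv2
for n in("top","side"):
    d=np.load(n+"0.npz"); w=d["w"]
    for q in("wedge","gate_swing"):
        m=np.load(f"{n}_{q}.npy"); pt=w[m]; pt=pt[~np.isnan(pt[:,0])]
        pt=pt[(pt[:,2]>(.003 if q=="wedge" else .075))]
        r=cv2.minAreaRect((pt[:,:2]*1000).astype(np.float32)); print(n,q,r,cv2.boxPoints(r).round().tolist())
        if q=="wedge":
            A=np.c_[pt,np.ones(len(pt))]; c=np.linalg.lstsq(np.c_[pt[:,:2],np.ones(len(pt))],pt[:,2],rcond=None)[0]; print("slope up dir",np.degrees(np.arctan2(c[1],c[0])),np.hypot(c[0],c[1]))
    # bay posts: z>0.088
    s=w[(w[...,2]>.09)&(w[...,2]<.1)&(w[...,0]>.5)&(w[...,0]<.75)&(w[...,1]>-.1)]
    for side in(s[s[:,1]<.1],s[s[:,1]>.1]): 
        if len(side): print("post",len(side),np.percentile(side,[3,50,97],axis=0).round(3).tolist(), cv2.minAreaRect((side[:,:2]*1000).astype(np.float32)))
    b=w[(w[...,2]>.062)&(w[...,2]<.073)&(w[...,0]>.55)&(w[...,0]<.9)&(w[...,1]>-.1)&(w[...,1]<.3)]
    r=cv2.minAreaRect((b[:,:2]*1000).astype(np.float32)); print("boards",r,cv2.boxPoints(r).round().tolist())
E
```

```text
top wedge ((484.01800537109375, -207.55821228027344), (158.0945587158203, 37.18144989013672), 26.809162139892578) [[405.0, -227.0], [422.0, -260.0], [563.0, -188.0], [546.0, -155.0]]
slope up dir -128.73977078411576 0.1429282484010952
top gate_swing ((543.7796630859375, 108.70477294921875), (197.8036346435547, 16.746999740600586), 51.0246467590332) [[475.0, 37.0], [488.0, 27.0], [612.0, 180.0], [599.0, 191.0]]
post 152 [[0.648, -0.031, 0.091], [0.662, -0.017, 0.094], [0.673, 0.004, 0.097]] ((660.2527465820312, -13.365129470825195), (27.39590072631836, 34.98097610473633), 4.350265979766846)
post 141 [[0.598, 0.194, 0.091], [0.61, 0.21, 0.094], [0.622, 0.222, 0.097]] ((611.1560668945312, 207.95306396484375), (25.46982765197754, 29.498287200927734), 10.431131362915039)
boards ((736.440673828125, 117.07267761230469), (235.8183135986328, 260.5070495605469), 12.316926956176758) [[593.0, 219.0], [649.0, -35.0], [879.0, 15.0], [824.0, 269.0]]
side wedge ((484.4622802734375, -208.68328857421875), (158.63320922851562, 36.91184616088867), 26.966493606567383) [[405.0, -228.0], [422.0, -261.0], [564.0, -189.0], [547.0, -156.0]]
slope up dir 151.75988838672492 0.1745750472493075
side gate_swing ((544.232177734375, 107.70599365234375), (199.9666290283203, 18.682382583618164), 50.52109146118164) [[473.0, 36.0], [488.0, 25.0], [615.0, 179.0], [601.0, 191.0]]
post 93 [[0.648, -0.033, 0.091], [0.662, -0.023, 0.096], [0.673, 0.001, 0.098]] ((662.2578735351562, -14.29220962524414), (31.504802703857422, 35.2088623046875), 16.70029640197754)
post 237 [[0.51, 0.196, 0.09], [0.612, 0.837, 0.095], [0.739, 0.847, 0.1]] ((567.6173095703125, 539.7137451171875), (670.0507202148438, 242.28797912597656), 79.08019256591797)
boards ((704.0025634765625, 109.51844787597656), (301.880126953125, 266.5602111816406), 11.703248023986816) [[529.0, 209.0], [583.0, -52.0], [879.0, 10.0], [825.0, 271.0]]
```

The picture shows the bay at about (270,125) px and the gate open toward the robot, from (230,178) to (297,240). The wedge's ribs (heel) are at (417,278) and its thin end at (388,220). So the bay yaw is about 12.3°, the gate swing about 0.89 rad and the wedge yaw about 27°. I'll shut the gate first with closed fingers.

Emit:
{"fn": "play_rows", "kwargs": {
  "increments": "0 0 0 -6.46 -1;0 0 0 -6.46 -1;0 0 0 -6.46 -1;0 0 0 -6.46 -1;0 0 0 -6.46 -1"
}}

```text
clock: 1.32
position: [0.2137, 0.5874, 0.2268]
ee_rot: [-0.346, 3.122, 0.0]
force: [0.3, 0.1, -0.2]
width: 0.681
gripper_force: 0.0
```

Emit:
{"fn": "play_rows", "kwargs": {
  "increments": "-1 -3.47 0 0 -1;-1 -3.47 0 0 -1;-1 -3.47 0 0 -1;-1 -3.47 0 0 -1;-1 -3.47 0 0 -1"
}}

```text
clock: 1.73
position: [0.3001, 0.427, 0.2268]
ee_rot: [-0.337, 3.123, 0.0]
force: [1.1, 0.6, -0.6]
width: 0.328
gripper_force: 0.0
```

Emit:
{"fn": "play_rows", "kwargs": {
  "increments": "-1 -3.47 0 0 -1;-1 -3.47 0 0 -1;-1 -3.47 0 0 -1;-1 -3.47 0 0 -1;-1 -3.47 0 0 -1"
}}

```text
clock: 2.15
position: [0.3859, 0.268, 0.227]
ee_rot: [-0.337, 3.123, 0.001]
force: [0.9, 0.2, 0.4]
width: 0.005
gripper_force: 0.0
```

```bash
cat >> h.py <<'E'
BO=np.array([.6255,.094]); BY=np.radians(12.3)
def st():
    s=arm.observe(); M=R.from_rotvec(s["ee_rot"]).as_matrix(); p=s["position"]
    d=p[:2]-BO; c,sn=np.cos(BY),np.sin(BY)
    print("t",round(s["clock"],2),"p",p.round(4),"bay",(np.array([c*d[0]+sn*d[1],-sn*d[0]+c*d[1]])).round(4),"yawY",np.degrees(np.arctan2(M[1,1],M[0,1])).round(2),"zax",M[:,2].round(3),"F",s["force"].round(1),"w",round(s["width"],3),s["gripper_force"],"q",s["joints"].round(2))
    return s,M
def go(x,y,z,yaw=None):
    s,M=st(); print("tool cm",(M.T@(np.array([x,y,z])-s["position"])*100).round(2))
    if yaw is not None: print("turn",-(yaw-np.degrees(np.arctan2(M[1,1],M[0,1]))))
def bay(x,y): c,s=np.cos(BY),np.sin(BY); return BO[0]+c*x-s*y,BO[1]+s*x+c*y
E
python3 -c "
from h import *
go(.47,.11,.05,102.3)"
```

```text
t 2.15 p [0.3859 0.268  0.227 ] bay [-0.197   0.2211] yawY 102.31 zax [ 0.001  0.001 -1.   ] F [0.9 0.2 0.4] w 0.005 0.0 q [-0.74  0.18  0.02  1.94 -0.01  1.02  1.07]
tool cm [ -4.83 -17.24  17.7 ]
turn 0.00946945681822342
```

Emit:
{"fn": "play_rows", "kwargs": {
  "increments": "-0.97 -3.45 0 0 -1;-0.97 -3.45 0 0 -1;-0.97 -3.45 0 0 -1;-0.97 -3.45 0 0 -1;-0.97 -3.45 0 0 -1"
}}

```text
clock: 2.57
position: [0.4701, 0.1098, 0.2271]
ee_rot: [-0.337, 3.123, 0.0]
force: [1.1, -0.1, 0.0]
width: 0.006
gripper_force: 0.0
```

Emit:
{"fn": "play_rows", "kwargs": {
  "increments": "0 0 3.5 0 -1;0 0 3.5 0 -1;0 0 3.5 0 -1;0 0 3.5 0 -1;0 0 3.5 0 -1"
}}

```text
clock: 2.98
position: [0.4698, 0.1115, 0.0506]
ee_rot: [-0.336, 3.122, 0.001]
force: [0.3, 0.5, -0.4]
width: 0.005
gripper_force: 0.0
```

```bash
python3 -c "
from h import *
go(.47,.11,.05,102.3)
for th in (51,40,30,20,10,0):
    a=np.radians(th); r=.14
    # tangential along gate: hinge (0,.104)
    print(th, -r*np.sin(a), .104-r*np.cos(a))
"
```

```text
t 2.98 p [0.4698 0.1115 0.0506] bay [-0.1484  0.0502] yawY 102.3 zax [ 0.001  0.    -1.   ] F [ 0.3  0.5 -0.4] w 0.005 0.0 q [-0.43  0.45  0.12  2.11 -0.09  0.59  1.53]
tool cm [ 0.01 -0.15  0.06]
turn -0.0031199749139290134
51 -0.10880043460397594 0.01589514525302274
40 -0.0899902653561155 -0.0032462220366569344
30 -0.06999999999999999 -0.01724355652982143
20 -0.04788282006559363 -0.027556966910027195
10 -0.02431074487337025 -0.03387308542170915
0 -0.0 -0.03600000000000002
```

Emit:
{"fn": "play_rows", "kwargs": {
  "increments": "-1 -0.7 0 0 -1;-1 -0.7 0 0 -1;-1 -0.7 0 0 -1;-1 -0.7 0 0 -1;-1 -0.7 0 0 -1"
}}

```text
clock: 3.4
position: [0.5288, 0.0873, 0.0539]
ee_rot: [-0.335, 3.12, 0.001]
force: [-0.4, -0.5, -0.3]
width: 0.009
gripper_force: 0.3
```

Emit:
{"fn": "play_rows", "kwargs": {
  "increments": "-1 -0.7 0 0 -1;-1 -0.7 0 0 -1;-1 -0.7 0 0 -1;-1 -0.7 0 0 -1;-1 -0.7 0 0 -1"
}}

```text
clock: 3.82
position: [0.5844, 0.0638, 0.0534]
ee_rot: [-0.336, 3.121, 0.0]
force: [-0.0, 1.2, -0.1]
width: 0.002
gripper_force: 0.2
```

Emit:
{"fn": "play_rows", "kwargs": {
  "increments": "-0.6 -0.3 0 0 -1;-0.5 -0.2 0 0 -1;-0.4 0 0 0 -1;-0.4 0 0 0 -1;-0.3 0 0 0 -1"
}}

```text
clock: 4.23
position: [0.6049, 0.0647, 0.0519]
ee_rot: [-0.338, 3.123, 0.0]
force: [-0.6, -0.6, -0.1]
width: 0.006
gripper_force: 0.2
```

```bash
python3 -c "
from h import *
st()
p=vision.get_image('top');save(p,'top1');w=cloud(p)
d=cut_out('gate_swing',p)[0];pt=w[d['mask']];pt=pt[pt[:,2]>.075]
r=cv2.minAreaRect((pt[:,:2]*1000).astype(np.float32));print(d['confidence'],r,cv2.boxPoints(r).round().tolist())"
```

```text
t 4.23 p [0.6049 0.0647 0.0519] bay [-0.0264 -0.0243] yawY 102.34 zax [ 0.  0. -1.] F [-0.6 -0.6 -0.1] w 0.006 0.23914739133033436 q [-0.28  0.6   0.12  1.8  -0.1   0.75  1.68]Traceback (most recent call last):
  File "<string>", line 5, in <module>
    d=cut_out('gate_swing',p)[0];pt=w[d['mask']];pt=pt[pt[:,2]>.075]
      ~~~~~~~~~~~~~~~~~~~~~~~^^^
IndexError: list index out of range
```

Emit:
{"fn": "play_rows", "kwargs": {
  "increments": "-0.4 0 0 0 -1;-0.4 0 0 0 -1;-0.3 0 0 0 -1;-0.3 0 0 0 -1;-0.2 0 0 0 -1"
}}

```text
clock: 4.75
position: [0.6207, 0.0678, 0.0517]
ee_rot: [-0.337, 3.123, 0.0]
force: [-0.5, 0.2, 1.0]
width: 0.003
gripper_force: 0.2
```

Emit:
{"fn": "play_rows", "kwargs": {
  "increments": "-0.1 0 0 0 -1;-0.1 0 0 0 -1;-0.1 0 0 0 -1;0 0 0 0 -1;0 0 0 0 -1"
}}

```text
clock: 5.17
position: [0.6219, 0.0679, 0.0514]
ee_rot: [0.336, -3.121, 0.0]
force: [-5.5, -1.3, 2.0]
width: 0.006
gripper_force: 2.7
```

```bash
python3 -c "
from h import *
st()
p=vision.get_image('side');save(p,'side1');w=cloud(p)
for d in cut_out('gate_swing',p)[:1]:
  pt=w[d['mask']];pt=pt[pt[:,2]>.075]
  r=cv2.minAreaRect((pt[:,:2]*1000).astype(np.float32));print(d['confidence'],r,cv2.boxPoints(r).round().tolist())"
```

```text
t 5.17 p [0.6219 0.0679 0.0514] bay [-0.0091 -0.0248] yawY 102.31 zax [-0.003 -0.    -1.   ] F [-5.5 -1.3  2. ] w 0.006 2.7150495909154415 q [-0.28  0.62  0.13  1.75 -0.1   0.78  1.68]
0.56 ((642.1036376953125, 5.045597076416016), (62.6264762878418, 26.888916015625), 73.15137481689453) [[620.0, -21.0], [646.0, -29.0], [664.0, 31.0], [638.0, 39.0]]
```

View pics/side1.png

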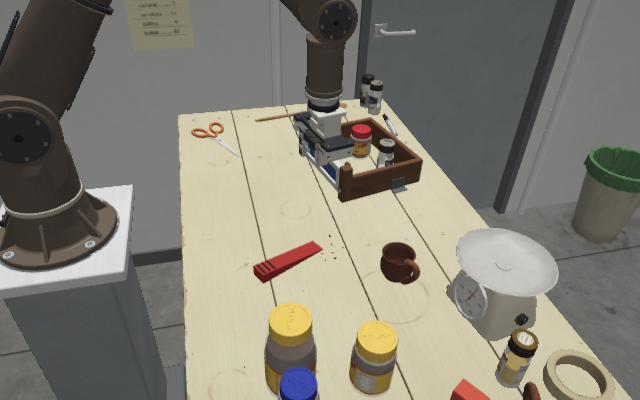

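The gate is shut, on its stop with 5.5 N on the fingers. The side view shows it closed at (320,165) px and the wedge undisturbed with its heel at (262,272). Next I back off and go to the wedge.

Emit:
{"fn": "play_rows", "kwargs": {
  "increments": "1 0 0 0 -1;2 0 0 0 -1;2 0 -2.5 0 1;1 0 -3 0 1;0 0 -3 0 1"
}}

```text
clock: 5.68
position: [0.5619, 0.0547, 0.1371]
ee_rot: [0.336, -3.121, 0.0]
force: [0.3, -0.2, -0.0]
width: 0.171
gripper_force: 0.0
```

Emit:
{"fn": "play_rows", "kwargs": {
  "increments": "0 0 0 -4.87 1;0 0 0 -4.87 1;0 0 0 -4.86 1;0 0 0 0 1"
}}

```text
clock: 6.02
position: [0.5651, 0.0556, 0.1373]
ee_rot: [-0.737, 3.052, 0.0]
force: [0.1, 0.7, -0.4]
width: 0.461
gripper_force: 0.0
```

```bash
python3 -c "
from h import *
go(.4334,-.2338,.004,116.9)
p=vision.get_image('side');w=cloud(p)
for d in cut_out('gate_swing',p)[:1]:
  pt=w[d['mask']];pt=pt[(pt[:,2]>.075)]
  r=cv2.minAreaRect((pt[:,:2]*1000).astype(np.float32));print(d['confidence'],r,cv2.boxPoints(r).round().tolist())"
```

```text
t 6.02 p [0.5651 0.0556 0.1373] bay [-0.0672 -0.0247] yawY 117.14 zax [ 0.002  0.    -1.   ] F [ 0.1  0.7 -0.4] w 0.461 0.0 q [-0.25  0.43  0.08  1.83 -0.04  0.88  1.89]
tool cm [ 24.94 -19.74  13.29]
turn 0.2402374382072594
0.79 ((636.191650390625, 69.8349609375), (16.246891021728516, 146.3254852294922), 11.439611434936523) [[614.0, 140.0], [643.0, -3.0], [659.0, -0.0], [630.0, 143.0]]
```

Emit:
{"fn": "play_rows", "kwargs": {
  "increments": "3.12 -2.47 0 0 1;3.12 -2.47 0 0 1;3.12 -2.47 0 0 1;3.12 -2.47 0 0 1;3.12 -2.47 0 0 1"
}}

```text
clock: 6.53
position: [0.4805, -0.1266, 0.1367]
ee_rot: [-0.727, 3.056, -0.0]
force: [0.5, -0.3, 0.7]
width: 0.915
gripper_force: 0.0
```

Emit:
{"fn": "play_rows", "kwargs": {
  "increments": "3.12 -2.47 0 0 1;3.12 -2.47 0 0 1;3.1 -2.45 0 0 1;0 0 2 0.2 1;0 0 2 0 1"
}}

```text
clock: 6.95
position: [0.4312, -0.2369, 0.0972]
ee_rot: [-0.711, 3.058, -0.004]
force: [0.7, 1.0, -0.4]
width: 0.994
gripper_force: 0.0
```

```bash
python3 -c "
from h import *
go(.4334,-.2338,.004,116.9)
p=vision.get_image('side');save(p,'side2')"
```

```text
t 6.95 p [ 0.4312 -0.2369  0.0972] bay [-0.2603 -0.2819] yawY 116.19 zax [ 0.003 -0.002 -1.   ] F [ 0.7  1.  -0.4] w 0.994 0.0 q [ 0.28  0.38  0.15  2.05 -0.08  0.71  2.51]
tool cm [-0.32  0.21  9.32]
turn -0.7080017093921072
```

View pics/side2.png

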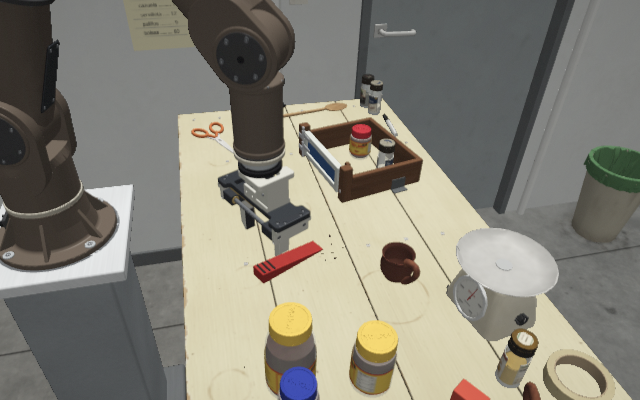

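The gate reads as shut in the image (from (302,150) to (342,190) px). The gripper hovers over the wedge, so I descend and grip.

Emit:
{"fn": "play_rows", "kwargs": {
  "increments": "-0.3 0.2 2 -0.7 1;0 0 2 0 1;0 0 2 0 1;0 0 2 0 1;0 0 1.2 0 1"
}}

```text
clock: 7.42
position: [0.4331, -0.2296, 0.0033]
ee_rot: [0.742, -3.052, -0.001]
force: [0.1, -0.2, 0.2]
width: 1.004
gripper_force: 0.0
```

```bash
python3 -c "
from h import *
go(.4334,-.2338,.004,116.9)"
```

```text
t 7.42 p [ 0.4331 -0.2296  0.0033] bay [-0.2569 -0.2752] yawY 117.32 zax [-0.001  0.001 -1.   ] F [ 0.1 -0.2  0.2] w 1.004 0.0 q [ 0.3   0.54  0.11  2.12 -0.12  0.49  2.54]
tool cm [ 0.17 -0.38 -0.07]
turn 0.42368946279775344
```

Emit:
{"fn": "play_rows", "kwargs": {
  "increments": "0 0 0 0 -0.5;0 0 0 0 -1;0 0 0 0 -1;0 0 0 0 -1;0 0 0 0 -1",
  "grip_force": 35
}}

```text
clock: 7.83
position: [0.4341, -0.2305, 0.0057]
ee_rot: [-0.744, 3.051, -0.001]
force: [-0.4, 0.1, -0.1]
width: 0.69
gripper_force: 0.0
```

Emit:
{"fn": "play_rows", "kwargs": {
  "increments": "0 0 0 0 -1;0 0 0 0 -1;0 0 0 0 -1;0 0 0 0 -1;0 0 0 0 -1"
}}

```text
clock: 8.25
position: [0.4335, -0.2304, 0.0049]
ee_rot: [-0.744, 3.052, -0.0]
force: [0.4, 0.1, 2.5]
width: 0.386
gripper_force: 35.0
```

Emit:
{"fn": "play_rows", "kwargs": {
  "increments": "0 0 -1 0 -1;0 0 -1 0 -1;0 0 0 5 -1;0 0 0 5 -1;0 0 0 5 -1"
}}

```text
clock: 8.67
position: [0.4338, -0.2304, 0.0259]
ee_rot: [-0.333, 3.123, -0.0]
force: [0.4, 0.5, -1.2]
width: 0.385
gripper_force: 35.0
```

```bash
python3 -c "
from h import *
go(*bay(-.18,-.05),.02,102.3)"
```

```text
t 8.67 p [ 0.4338 -0.2304  0.0259] bay [-0.2564 -0.2761] yawY 102.16 zax [ 0.001 -0.    -1.   ] F [ 0.4  0.5 -1.2] w 0.385 34.99591290950775 q [ 0.24  0.5   0.19  2.11 -0.18  0.54  2.34]
tool cm [-7.59 22.63  0.6 ]
turn -0.1420690715751789
```

Emit:
{"fn": "play_rows", "kwargs": {
  "increments": "-0.8 2.5 0 -0.14 -1;-0.8 2.5 0 0 -1;-0.8 2.5 0 0 -1;-0.8 2.5 0 0 -1;-0.8 2.5 0 0 -1"
}}

```text
clock: 9.08
position: [0.4456, -0.0984, 0.0257]
ee_rot: [-0.343, 3.122, 0.0]
force: [-0.6, 0.5, -0.7]
width: 0.388
gripper_force: 35.0
```

Emit:
{"fn": "play_rows", "kwargs": {
  "increments": "-0.8 2.5 0 0 -1;-0.8 2.5 0 0 -1;-0.8 2.5 0 0 -1;-0.8 2.4 0 0 -1;0 0 0 0 -1"
}}

```text
clock: 9.5
position: [0.456, 0.0097, 0.0256]
ee_rot: [-0.353, 3.12, 0.004]
force: [0.5, 0.6, 0.1]
width: 0.387
gripper_force: 35.0
```

```bash
cat > look.py <<'E'
from h import *
import sys
s,M=st()
n=sys.argv[1]
for c in ("top","side"):
    p=vision.get_image(c);save(p,c+n);w=cloud(p)
    for q in("wedge","gate_swing"):
      for d in cut_out(q,p)[:1]:
        pt=w[d["mask"]]; pt=pt[pt[:,2]>(.002 if q=="wedge" else .078)]
        e=pt[:,:2]-BO; b=np.c_[e[:,0]*np.cos(BY)+e[:,1]*np.sin(BY),-e[:,0]*np.sin(BY)+e[:,1]*np.cos(BY)]
        r=cv2.minAreaRect((b*1000).astype(np.float32))
        print(c,q,round(d["confidence"],2),len(pt),"bay mm",cv2.boxPoints(r).round().tolist(),"ang",round(r[2],1),"z",np.percentile(pt[:,2],[2,50,90,98]).round(4))
E
python3 look.py 3
```

```text
t 9.5 p [0.456  0.0097 0.0256] bay [-0.1836 -0.0463] yawY 102.93 zax [ 0.001  0.003 -1.   ] F [0.5 0.6 0.1] w 0.387 35.00049188733101 q [-0.3   0.47  0.22  2.2  -0.21  0.5   1.87]
top gate_swing 0.63 687 bay mm [[-7.0, -100.0], [12.0, -101.0], [17.0, 98.0], [-2.0, 98.0]] ang 88.4 z [0.0792 0.0835 0.0856 0.0869]
side wedge 0.65 486 bay mm [[-243.0, -43.0], [-218.0, -150.0], [-29.0, -106.0], [-54.0, 1.0]] ang 13.0 z [0.0221 0.0305 0.0445 0.0482]
side gate_swing 0.74 321 bay mm [[-4.0, -112.0], [17.0, -112.0], [18.0, 106.0], [-3.0, 106.0]] ang 89.9 z [0.0786 0.0851 0.0869 0.0879]
```

View pics/side3.png

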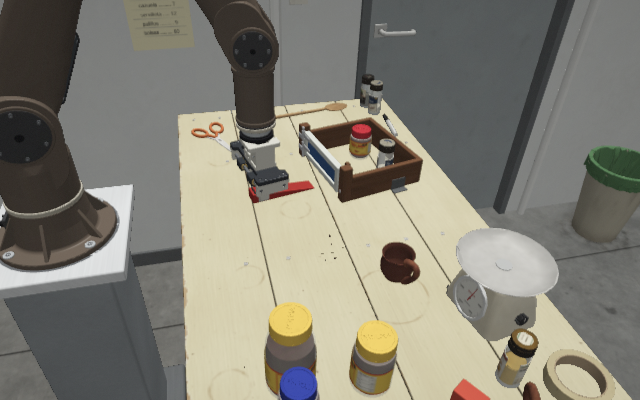

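The wedge is held at (285,190) px with its thin end at about (313,186), in front of the shut gate's free half and roughly square to it. I lower it to the table.

Emit:
{"fn": "play_rows", "kwargs": {
  "increments": "0 -0.2 0.7 0.3 -1;0 -0.1 0.7 0.2 -1;0 0 0.4 0 -1;0 0 0.3 0 -1;0 0 0 0 -1"
}}

```text
clock: 10.22
position: [0.4555, 0.0003, 0.0035]
ee_rot: [0.327, -3.124, 0.0]
force: [-2.0, -1.6, 6.6]
width: 0.39
gripper_force: 35.0
```

```bash
python3 - <<'E'
from h import *
s,M=st()
p=vision.get_image('side');save(p,'side4');w=cloud(p)
f=p["frame"].astype(int)
m=(f[...,0]>90)&(f[...,1]<60)&(f[...,2]<60)
e=w[...,:2]-BO;bx=e[...,0]*np.cos(BY)+e[...,1]*np.sin(BY);by=-e[...,0]*np.sin(BY)+e[...,1]*np.cos(BY)
m&=(bx<0)&(bx>-.3)&(by>-.15)&(by<.05)&(w[...,2]<.05)
print(m.sum())
for a in np.arange(-.22,-.02,.02):
    k=m&(bx>=a)&(bx<a+.02)
    if k.sum()>3: print(round(a+.01,2),k.sum(),"y",by[k].min().round(3),by[k].max().round(3),"z",w[...,2][k].max().round(4),np.median(w[...,2][k]).round(4))
print("tip x",np.sort(bx[m])[-8:].round(4))
E
```

```text
t 10.22 p [4.555e-01 3.000e-04 3.500e-03] bay [-0.186  -0.0553] yawY 101.96 zax [-0. -0. -1.] F [-2.  -1.6  6.6] w 0.39 35.0009948015213 q [-0.27  0.51  0.2   2.21 -0.23  0.44  1.89]
127
-0.21 27 y -0.074 -0.039 z 0.0283 0.0247
-0.19 6 y -0.075 -0.042 z 0.0264 0.018
-0.17 7 y -0.075 -0.071 z 0.0128 0.0102
-0.15 18 y -0.076 -0.071 z 0.0143 0.0092
-0.13 18 y -0.077 -0.072 z 0.0142 0.0088
-0.11 20 y -0.077 -0.071 z 0.0137 0.0098
-0.09 15 y -0.077 -0.072 z 0.0113 0.008
-0.07 13 y -0.08 -0.072 z 0.0092 0.0062
tip x [-0.0702 -0.0689 -0.067  -0.0654 -0.0638 -0.06   -0.0554 -0.0544]
```

Emit:
{"fn": "play_rows", "kwargs": {
  "increments": "-1 0 -0.1 -0.3 -1;-1.5 0.1 0 0 -1;-1.5 0.1 0 0 -1;-1.5 0.1 0 0 -1;-1.5 0.1 0 0 -1",
  "grip_force": 50
}}

```text
clock: 10.68
position: [0.524, 0.02, 0.0042]
ee_rot: [0.338, -3.123, -0.0]
force: [0.4, -0.5, -1.2]
width: 0.389
gripper_force: 50.0
```

```bash
python3 look.py 5
```

```text
t 10.68 p [0.524  0.02   0.0042] bay [-0.115  -0.0507] yawY 102.34 zax [-0. -0. -1.] F [ 0.4 -0.5 -1.2] w 0.389 49.99920755624771 q [-0.29  0.58  0.21  2.04 -0.23  0.54  1.86]
top wedge 0.44 3609 bay mm [[-84.0, -110.0], [219.0, -159.0], [266.0, 129.0], [-38.0, 178.0]] ang 80.8 z [0.0067 0.0653 0.0725 0.0943]
top gate_swing 0.51 147 bay mm [[-3.0, 58.0], [15.0, 57.0], [17.0, 99.0], [-1.0, 99.0]] ang 87.3 z [0.0789 0.0835 0.0855 0.0863]
side wedge 0.79 325 bay mm [[-163.0, -34.0], [-150.0, -102.0], [11.0, -69.0], [-3.0, -1.0]] ang 11.5 z [0.0039 0.0116 0.0264 0.0282]
side gate_swing 0.61 326 bay mm [[-82.0, -100.0], [-7.0, -132.0], [77.0, 68.0], [2.0, 100.0]] ang 67.2 z [0.0787 0.0849 0.0869 0.0881]
```

```bash
python3 -c "
import cv2
a=cv2.imread('pics/side5.png')[110:230,210:410];cv2.imwrite('pics/side5c.png',cv2.resize(a,None,fx=4,fy=4,interpolation=cv2.INTER_CUBIC))"
```

```text
(no output)
```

View pics/side5c.png

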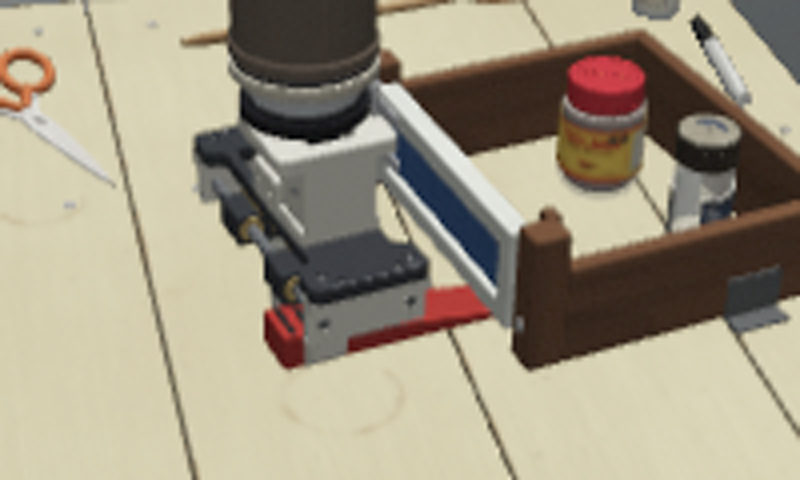

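The crop shows the thin end passing under the gate's free half (around (490,300) px in the crop) with the wedge flat and square. I keep pushing, slower, and watch the force.

Emit:
{"fn": "play_rows", "kwargs": {
  "increments": "-1 0 0 0 -1;-1 0 0 0 -1;-1 0 0 0 -1;-0.8 0 0 0 -1;-0.4 0 0 0 -1"
}}

```text
clock: 11.4
position: [0.5652, 0.0293, 0.0044]
ee_rot: [0.339, -3.123, -0.0]
force: [-1.7, -0.4, -3.4]
width: 0.384
gripper_force: 50.0
```

Emit:
{"fn": "play_rows", "kwargs": {
  "increments": "-0.4 0 0 0 -1;-0.3 0 0 0 -1;-0.3 0 0 0 -1;-0.3 0 0 0 -1;0 0 0 0 -1"
}}

```text
clock: 11.82
position: [0.5767, 0.0316, 0.0044]
ee_rot: [0.338, -3.123, 0.0]
force: [-3.1, -1.1, -4.4]
width: 0.384
gripper_force: 50.0
```

```bash
python3 look.py 6
```

```text
t 11.82 p [0.5767 0.0316 0.0044] bay [-0.0609 -0.0506] yawY 102.35 zax [-0.001 -0.    -1.   ] F [-3.1 -1.1 -4.4] w 0.384 49.99850034713745 q [-0.3   0.64  0.22  1.91 -0.23  0.62  1.85]
side wedge 0.68 175 bay mm [[-86.0, -69.0], [5.0, -73.0], [6.0, -38.0], [-84.0, -34.0]] ang 87.6 z [0.0036 0.0157 0.0272 0.0285]
side gate_swing 0.54 138 bay mm [[-1.0, -108.0], [15.0, -108.0], [18.0, -15.0], [1.0, -15.0]] ang 88.5 z [0.0787 0.0862 0.0878 0.0889]
```

Emit:
{"fn": "play_rows", "kwargs": {
  "increments": "-0.3 0 0 0 -1;-0.3 0 0 0 -1;-0.3 0 0 0 -1;-0.3 0 0 0 -1;0 0 0 0 -1"
}}

```text
clock: 12.53
position: [0.5893, 0.0344, 0.0046]
ee_rot: [-0.338, 3.123, -0.0]
force: [-3.8, -0.7, -6.4]
width: 0.386
gripper_force: 50.0
```

Emit:
{"fn": "play_rows", "kwargs": {
  "increments": "0 0 0 0 -1;0 0 0 0 -1"
}}

```text
clock: 12.7
position: [0.589, 0.0344, 0.0047]
ee_rot: [-0.338, 3.123, 0.0]
force: [-2.4, -0.6, -6.0]
width: 0.385
gripper_force: 50.0
```

```bash
python3 look.py 7
```

```text
t 12.7 p [0.589  0.0344 0.0047] bay [-0.0483 -0.0505] yawY 102.36 zax [ 0.001  0.    -1.   ] F [-2.4 -0.6 -6. ] w 0.385 49.99784901738167 q [-0.3   0.65  0.22  1.88 -0.23  0.64  1.84]
top wedge 0.41 282 bay mm [[131.0, -88.0], [168.0, -93.0], [173.0, -57.0], [136.0, -52.0]] ang 81.7 z [0.0677 0.1036 0.106  0.1067]
side wedge 0.64 179 bay mm [[-113.0, -95.0], [-51.0, -143.0], [8.0, -66.0], [-54.0, -18.0]] ang 52.8 z [0.0048 0.018  0.0275 0.0292]
side gate_swing 0.51 79 bay mm [[-33.0, -110.0], [-6.0, -126.0], [43.0, -43.0], [15.0, -27.0]] ang 59.6 z [0.0845 0.088  0.0898 0.1254]
```

Emit:
{"fn": "play_rows", "kwargs": {
  "increments": "0 0 0 0 -0.1;0 0 0 0 0.2;0 0 0 0 0.4;0 0 0 0 0.4;0 0 0 0 0.4"
}}

```text
clock: 13.42
position: [0.5894, 0.0343, 0.0052]
ee_rot: [-0.338, 3.122, 0.0]
force: [-1.1, -0.1, -0.5]
width: 0.677
gripper_force: 0.0
```

Emit:
{"fn": "play_rows", "kwargs": {
  "increments": "1 0 0 0 0.4;2 0 0 0 0.4;2 0 0 0 0.4;2 0 0 0 0.4;2 0 0 0 0.4"
}}

```text
clock: 13.83
position: [0.5002, 0.0148, 0.0049]
ee_rot: [-0.338, 3.122, -0.0]
force: [0.5, 0.6, 0.7]
width: 0.701
gripper_force: 0.0
```

Emit:
{"fn": "play_rows", "kwargs": {
  "increments": "2 0 -2 0 0.4;2 0 -3 0 0.4;2 0 -4 0 0.4;2 0 -4 0 0.4;0 0 0 0 0.4"
}}

```text
clock: 14.25
position: [0.4251, -0.0025, 0.1347]
ee_rot: [-0.334, 3.117, 0.002]
force: [0.3, -0.0, -0.2]
width: 0.702
gripper_force: 0.0
```

```bash
python3 look.py 8;python3 -c "
import cv2
a=cv2.imread('pics/side8.png')[110:230,210:410];cv2.imwrite('pics/side8c.png',cv2.resize(a,None,fx=4,fy=4,interpolation=cv2.INTER_CUBIC))"
```

```text
t 14.25 p [ 0.4251 -0.0025  0.1347] bay [-0.2163 -0.0516] yawY 102.24 zax [ 0.007  0.002 -1.   ] F [ 0.3 -0.  -0.2] w 0.702 0.0 q [-0.38  0.22  0.31  2.18 -0.1   0.75  1.78]
top wedge 0.88 709 bay mm [[-73.0, -69.0], [87.0, -71.0], [87.0, -35.0], [-72.0, -33.0]] ang 89.2 z [0.0028 0.0172 0.024  0.0263]
top gate_swing 0.83 713 bay mm [[-2.0, 99.0], [-1.0, -100.0], [16.0, -100.0], [16.0, 99.0]] ang 0.0 z [0.0789 0.0855 0.0876 0.0886]
side wedge 0.91 409 bay mm [[-73.0, -33.0], [-72.0, -74.0], [7.0, -72.0], [6.0, -31.0]] ang 1.6 z [0.0031 0.0185 0.0251 0.0265]
side gate_swing 0.59 345 bay mm [[-1.0, 99.0], [-1.0, -107.0], [17.0, -107.0], [17.0, 99.0]] ang 0.0 z [0.0785 0.0869 0.0889 0.0898]
```

View pics/side8c.png

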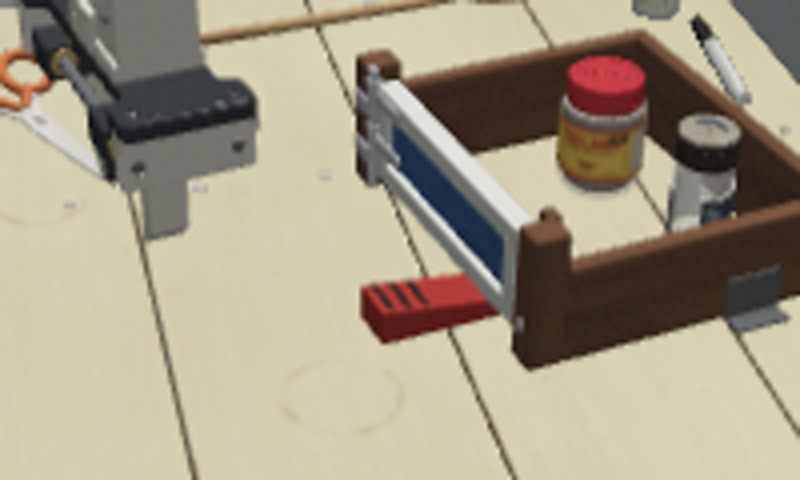

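The crop shows the gate shut and the wedge flat under its free half, heel out at (390,310) px in the crop. Its tip is 87 mm inside, the gate top is up about 2 mm by the depth data, and the jars are untouched. I hand it in.

```bash
python3 -c "
from h import *
print(job.sign_off())"
```

```text
the job is handed in; nothing more can be done
None
```

The job is handed in (the hand-in returned no verdict): the gate is shut and the wedge is jammed flat under its free half, thin end about 87 mm inside (about 3 mm lift by the slope, roughly 2 mm by the depth images), and the robot is clear with the jars and cup left alone.

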